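# Puff clean a routed acrylic sample and hold it up label up

### The job

Press the red cap of the air duster clamped on the station right down and let it spring back, so that it blows off the acrylic sample standing in the rack slot in line with its nozzle. Then lift that sample out by its frosted end, which is the end with the small notch cut from the top corner, keeping the fingers off the clear part, and finish while still holding it in the gripper, still and a good hand's breadth above the middle of the light panel, tipped over so that its orange label faces up (45 degrees or flatter; the label is on the face that has the notch at its upper left). Leave the other sample in its slot and everything else where it is.

Things in the scene. Friction and masses are not known exactly. Their poses are not given: they have to be found in the camera images.
- station: fixed blow-off station: plywood board 190 (x) x 360 (y) x 18; origin at the centre of its underside, z up; on the robot's left or right, yaw within 0.35 rad. It carries a pine rack 140 x 150 centred at y = +85, top at z = 68, with two slots 11 wide, 14 deep, sawn right through along y at x = +37.5 and -37.5, and a blue spray can, 53 across, strapped upright at (37.5, -115)
- jet_slot (a point): middle of the floor of the jet slot, 54 mm above the table, at station x = +37.5: the slot in line with the duster's nozzle. The sample standing here is the one to take; either sample may be it, its middle within 8 mm of this point along the slot
- store_slot (a point): middle of the floor of the store slot, 54 mm above the table, at station x = -37.5; the other sample stands here and stays
- duster_cap (a joint): travel of the duster's red nozzle cap: 0 up, 0.006 m fully down; a spring returns it (2.7 N at the start, 8 N fully down). Pressed means beyond 0.0045, sprung back means under 0.0015
- cap_top (a point): centre of the top of the round red nozzle cap, 31 mm across, on the blue can; 167 mm above the table when up, sinking with the cap. Its nozzle points along station +y
- sample_a: acrylic sample plate 120 long (own x), 8 thick (y), 50 tall (z), 45-75 g, on a long edge in a slot. Origin: centre of its underside. +x runs to the frosted white end (x = +8..+60), which has a 12 x 12 notch in its top corner; the rest is clear: fingers off. +y is the normal of the label face; label towards you, the notch is at the upper left. It stands with its label face to station -x.
- sample_b: acrylic sample plate 120 long (own x), 8 thick (y), 50 tall (z), 45-75 g, on a long edge in a slot. Origin: centre of its underside. +x runs to the frosted white end (x = +8..+60), which has a 12 x 12 notch in its top corner; the rest is clear: fingers off. +y is the normal of the label face; label towards you, the notch is at the upper left. It stands with its label face to station +x.
- sample_a_mid (a point): middle of sample_a, 25 mm above its underside, axes as the sample's
- sample_b_mid (a point): middle of sample_b, 25 mm above its underside, axes as the sample's
- sample_a_grip (a point): on sample_a's frosted end beside the notch: own (27, 0, 45) mm, mid-thickness, 5 mm below the top edge. Pinched across the 8 mm here from straight above, a 22 mm pad stays on the frosted end, and fingertips 19 mm lower stay above the orange label (on the +y face only, x = 14..54, z = 4..23 mm) and 12 mm above the rack
- sample_b_grip (a point): on sample_b's frosted end beside the notch: own (27, 0, 45) mm, mid-thickness, 5 mm below the top edge. Pinched across the 8 mm here from straight above, a 22 mm pad stays on the frosted end, and fingertips 19 mm lower stay above the orange label (on the +y face only, x = 14..54, z = 4..23 mm) and 12 mm above the rack
- light_panel: fixed LED light panel, black frame with a bright white top, 180 x 180 x 10 thick, flat on the table on the other side of the robot's centre line from the station; origin at the centre of its underside
- brush: bystander, loose: bench brush 130 long, lying on the station board beside the duster; origin: under its middle
- pine_block: bystander, loose: laminated pine block 108 x 100 x 90; origin: under its middle
- push_block: bystander, loose: steel-soled push block 90 x 160 with a wooden handle, 71 tall; origin: under its middle
- bit_block: bystander, loose: dark wooden block 70 x 160 with eight router bits, 62 tall; origin: under its middle
- tape_roll: bystander, loose: yellow tape roll, 96 across, 24 tall; origin: under its middle
- spanner: bystander, loose: open spanner, 190 long, flat on the table; origin: under its middle
- calipers: bystander, loose: digital calipers, 235 long, flat on the table; origin: under its middle
There are look-alikes about, which are no part of the job. Leave any blue or brown look-alike of the sample_a alone.

How it is judged:
By the outcome, as a careful person would: the job done as asked, in the order asked, and still so for the second after the job is handed in, while the arm keeps its last pose, push and grip.
It also fails if it takes over 45 s, if anything falls off the work surface, if the arm or the gripper's body presses on something with over 40 N, if the wrist force passes 120 N, or if a joint passes its speed limit or range.

### The arm

A 6-joint arm with a two-finger parallel gripper is mounted at the origin on the work surface. World frame = base frame: x ahead of the robot, y to its left, z up, the work surface at z = 0. Lengths are in m, angles in rad, forces in N, time in s.
With the tool pointing down it reaches from about 0.325 to 0.9 m from the base axis. Payload 6.1 kg.
Tool frame: the origin (TCP) lies at the very end of the fingers, on their centre line; the grasp point (between the pads) lies 19 mm behind it (arm.tcp_to_grasp is the distance from the TCP to the grasp point, in m); z points along the fingers, y is the line along which they close (so a half turn about z gives the same grasp; the last joint's range is limited). The gripper opens to 85 mm and grips with 20 to 120 N. Pads are 22 mm wide; open, the fingers measure 114 mm over their backs; the gripper's body (76 mm by 85 mm) begins 54 mm behind the grasp point. The pads swing forward as they close: fully open they stand 13 mm farther back than shut.
Start: joints at [-1.336, 0.22, 1.526, -0, 1.395, -0.126], TCP at [0.221, -0.585, 0.231] pointing down, gripper open.
Joint ranges: [-2.98, 2.98], [-0.91, 2.08], [0.09, 2.57], [-1.24, 4.39], [0.2, 2.65], [-2.68, 2.68]. Speed limits (rad/s): [2.57, 2.57, 3.01, 3.14, 3.14, 3.14].

### API

Orientations are given as a unit quaternion [x, y, z, w].
In Python, from plant import monitor, viewer, job, arm gives the robot as it stands.
- The arm moves only by the tool apply_moves, never from a script. Its argument "rows" is a list of rows, each a list of 7 numbers: the shift along the tool's x, y, z each as a share of 0.2 m, from -1 to 1, then the turn, a rotation vector about the tool's x, y, z each as a share of 360 degrees, from -1 to 1, then the closure, from 0 (fully open) to 1 (shut). A call has 1 to 5 rows; each row shifts and turns the commanded pose from where the row before left it, along the tool's axes as they then stand; what a row does not reach is not made up. A row lasts 1/8 s, in which the tool goes at most 62.5 mm and 10.7 degrees, less where a joint would pass 70% of its speed; a pose out of reach is approached as far as the arm can. A call with a number of a shift or a turn outside -1 to 1 is refused whole. A call with a gripper value outside its range is refused whole. The fingers move at their own pace and stop on an object; "grip_force" is the grip in N (left out, the last holds). Time passes only in rows, so rows that do not move let the fingers close. It gives the time, the measured TCP pose, the force, the opening and the grip force at its end, in the units of the state.
- monitor.state(): the state, without advancing time (a new reading comes with each control period).
- viewer.camera(name): name is "side" or "top"; returns a dict with "image" (420x560x3 uint8, red, green, blue), "fx", "fy", "cx", "cy" (pixels), "world_to_cam" (4x4, takes a point from world to camera coordinates). Camera axes: x right, y down, z forward; pixel columns grow to the right and rows downward; lengths in m; the calibration is good to about 2 mm. A picture is of the moment at which its call begins. There is no depth.
- job.hand_in(): hands the job in; it is judged then, once.
The state is a dict: "time_s": time; "q": joint angles; "joint_velocities": joint speeds; "joint_efforts": joint torques, N m; "tcp_pos": TCP position; "orientation": TCP orientation; "force": force on the tool from outside, world axes, zero at the start; "moment": the same for the moment, N m; "finger_gap": finger opening in m; "gripper_force": force on a finger pad.
Only numpy, scipy, OpenCV 4.12 (cv2) and the standard library are available. Lean on these libraries where they do the work, as an engineer would, in place of code of your own. Each camera call takes 0.05 s, during which the arm holds its last target. There are 200 camera calls.

## Working session

There is one attempt and no reset: what is moved stays moved. The work goes in short steps, Python scripts to look and compute and a tool call to move; the robot and the scene stay as the last step left them, time stands still between calls to the robot, and variables do not carry over. Pictures are saved under pics/ and viewed, at most 10 in all, crops included, and the job is handed in when it is done.

Besides the shell and the picture viewer there is one more tool, called after ">>>" as name(argument=value, ...), one argument or row to a line, values as JSON. apply_moves: Moves the arm, as the interface text tells. Its arguments: {"type":"object","properties":{"rows":{"type":"array"},"grip_force":{"type":"number"}},"required":["rows"]}

```bash
mkdir -p pics; ls; cat > h.py <<'E'
import numpy as np, cv2
from scipy.spatial.transform import Rotation as R
from plant import monitor, viewer, job, arm
def cam(n):
    c=viewer.camera(n); c['n']=n; return c
def proj(c,p):
    p=c['world_to_cam']@np.append(p,1); return np.array([c['fx']*p[0]/p[2]+c['cx'],c['fy']*p[1]/p[2]+c['cy']])
def ray(c,u,v):
    T=np.linalg.inv(c['world_to_cam']); d=T[:3,:3]@np.array([(u-c['cx'])/c['fx'],(v-c['cy'])/c['fy'],1]); return T[:3,3],d/np.linalg.norm(d)
def onz(c,u,v,z):
    o,d=ray(c,u,v); return o+d*(z-o[2])/d[2]
def tri(c1,p1,c2,p2):
    A=np.zeros((3,3));b=np.zeros(3);L=[]
    for c,p in((c1,p1),(c2,p2)):
        o,d=ray(c,*p);M=np.eye(3)-np.outer(d,d);A+=M;b+=M@o;L.append((M,o))
    x=np.linalg.solve(A,b); return x,[float(np.linalg.norm(M@(x-o))) for M,o in L]
def save(im,n): cv2.imwrite('pics/'+n+'.png',cv2.cvtColor(im,cv2.COLOR_RGB2BGR))
E
python3 - <<'E'
from h import *
np.set_printoptions(precision=4,suppress=True)
for n in('side','top'):
    c=cam(n); save(c['image'],n+'0'); np.savez('pics/'+n+'0.npz',**{k:c[k] for k in('image','fx','fy','cx','cy','world_to_cam')}); print(n,c['fx'],np.linalg.inv(c['world_to_cam']))
print(monitor.state(), arm.tcp_to_grasp)
E
```

```text
pics
side 410.6126850428579 [[-0.7406 -0.4217  0.5232 -0.2635]
 [-0.6719  0.475  -0.5682  0.8434]
 [-0.0089 -0.7723 -0.6351  1.0523]
 [ 0.      0.      0.      1.    ]]
top 449.0227420470916 [[-0.0249 -0.9941  0.1059  0.349 ]
 [-0.9997  0.0248 -0.0028 -0.0126]
 [ 0.0002 -0.1059 -0.9944  1.5335]
 [ 0.      0.      0.      1.    ]]
{'time_s': 0.1, 'q': array([-1.3361,  0.2212,  1.5275, -0.0001,  1.3947, -0.1261]), 'joint_velocities': array([-0.0018, -0.0017, -0.0022,  0.0001,  0.0022,  0.0011]), 'joint_efforts': array([  0.0001, -49.8242, -39.0547,  -0.0003,   0.0058,   0.    ]), 'tcp_pos': array([ 0.2205, -0.5842,  0.2303]), 'orientation': array([ 0.9838,  0.1794, -0.0001, -0.0009]), 'force': array([-0.1968, -0.2234,  0.1152]), 'moment': array([0.0358, 0.0139, 0.0305]), 'gripper_force': 0.0, 'finger_gap': 0.08549582034636607} 0.0187
```

View pics/top0.png

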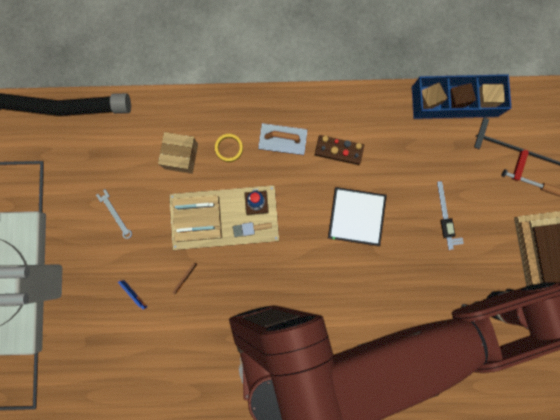

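View pics/side0.png

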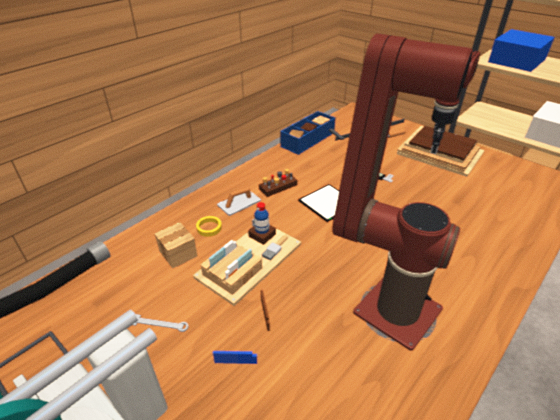

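The top view shows the station at (223,217). The can's red cap is at (256,198), the rack samples are at (195,206) and (196,229), and the panel is at (358,216). The side view shows the cap at (261,207) and the rack at (230,265).

Possible lookalikes for the sample: the upper plate at (195,206), which is in line with the cap; the lower plate at (196,229); the blue plate at (133,294); and the brown stick at (186,277). I'll choose the upper one and check it in a close crop.

```bash
python3 - <<'E'
from h import *
a=np.load('pics/top0.npz')['image'][180:255,160:285]; b=np.load('pics/side0.npz')['image'][195:300,190:310]
A=cv2.resize(a,None,fx=5,fy=5,interpolation=cv2.INTER_CUBIC);B=cv2.resize(b,None,fx=6,fy=6,interpolation=cv2.INTER_CUBIC)
save(A,'topc');save(B[:600],'sidec')
E
```

```text
(no output)
```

View pics/topc.png

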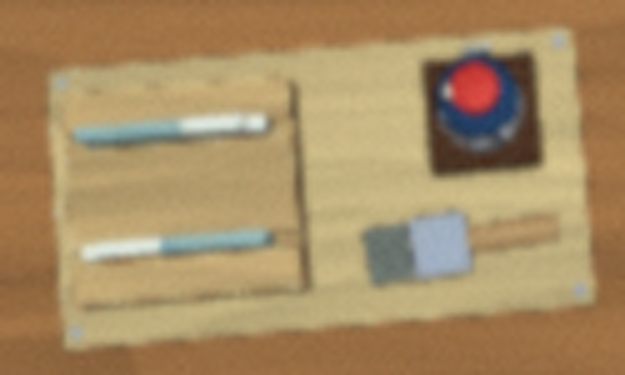

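View pics/sidec.png

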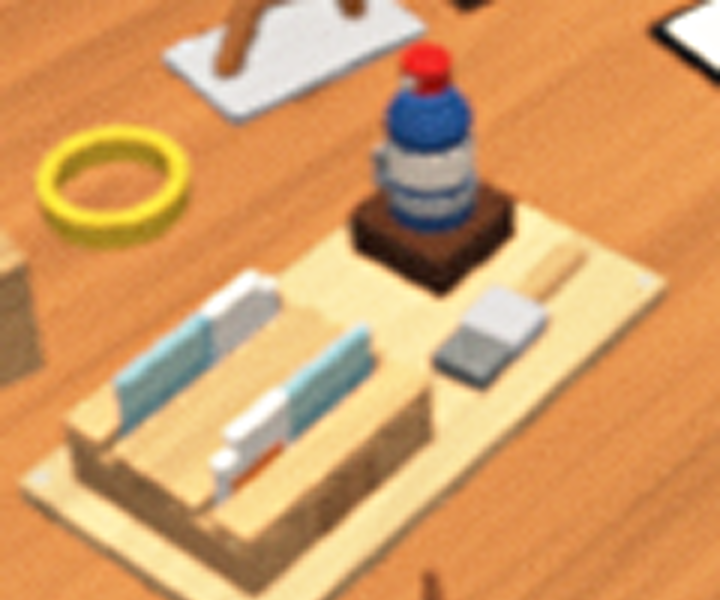

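The top crop shows the jet-slot plate from (175,207) to (213.6,204.6) in full-frame pixels, with its frosted end towards the can and its notch at about (210,204). The side crop shows no label on the near face of that plate. The store plate's label faces the robot, with its frosted end at far left. So the jet plate is sample_b and the store plate is sample_a. Next I'll measure.

```bash
cat > m.py <<'E'
from h import *
np.set_printoptions(precision=4,suppress=True)
t=dict(np.load('pics/top0.npz'));s=dict(np.load('pics/side0.npz'))
def mask(c,f,box):
    h=cv2.cvtColor(c['image'],cv2.COLOR_RGB2HSV).astype(int);m=f(h[...,0],h[...,1],h[...,2])
    z=np.zeros_like(m);x0,y0,x1,y1=box;z[y0:y1,x0:x1]=m[y0:y1,x0:x1];return z
red=lambda h,sa,v:((h<6)|(h>172))&(sa>150)&(v>120)
def rows(m): ys,xs=np.nonzero(m);return (xs.min(),xs.max(),ys.min(),ys.max(),len(xs),xs.mean(),ys.mean())
mt=mask(t,red,(235,185,275,225));ms=mask(s,red,(245,195,280,225))
rt,rs=rows(mt),rows(ms);print('red top',rt,'side',rs)
print('cap tri',tri(t,rt[5:],s,rs[5:]), 'onz167',onz(t,*rt[5:],.167))
# top face of the plates in the top view
tea=lambda h,sa,v:(h>75)&(h<115)&(sa>30)&(v>90)
wh=lambda h,sa,v:(sa<45)&(v>165)
for nm,box in(('jet',(172,200,218,213)),('store',(172,222,220,236))):
    w=mask(t,wh,box);k=mask(t,tea,box);u=w|k
    print(nm,'white',rows(w),'teal',rows(k));p=np.argwhere(u)[:,::-1].astype(np.float32);r=cv2.minAreaRect(p);b=cv2.boxPoints(r);print(r);print([onz(t,*q,.104)[:2] for q in b])
h=0.018
sc=np.array([onz(t,*p,h) for p in((172.4,196.4),(272,188.2),(276,238),(175,246.6))]);print(sc,sc.mean(0))
d=sc[0]-sc[1]+sc[3]-sc[2];print('yaw',np.arctan2(-d[0],d[1]))
pm=mask(t,lambda h,sa,v:(sa<40)&(v>200),(325,185,390,245));r=rows(pm);print('panel',r,onz(t,r[5],r[6],.01))
# stereo: sample_b top-edge ends
for nm,p,q in(('clear end',(175,206.8),(209.7,258.3)),('notch shoulder',(208.6,204),(231.7,240.3))):
    print(nm,tri(t,p,s,q))
E
python3 m.py
```

```text
red top (np.int64(251), np.int64(259), np.int64(193), np.int64(202), 73, np.float64(254.68493150684932), np.float64(197.13698630136986)) side (np.int64(257), np.int64(264), np.int64(202), np.int64(210), 53, np.float64(260.64150943396226), np.float64(205.54716981132074))
cap tri (array([0.5441, 0.0437, 0.1605]), [0.0008175939382914048, 0.0008175939382913879]) onz167 [0.5425 0.0429 0.167 ]
jet white (np.int64(175), np.int64(212), np.int64(203), np.int64(206), 85, np.float64(196.71764705882353), np.float64(204.42352941176472)) teal (np.int64(176), np.int64(195), np.int64(205), np.int64(208), 51, np.float64(185.62745098039215), np.float64(206.23529411764707))
((193.55445861816406, 205.0445556640625), (3.5821340084075928, 37.11488723754883), 84.2894058227539)
[array([0.532 , 0.3018]), array([0.541 , 0.1833]), array([0.5295, 0.1822]), array([0.5205, 0.3006])]
store white (np.int64(176), np.int64(212), np.int64(226), np.int64(231), 82, np.float64(191.15853658536585), np.float64(228.3048780487805)) teal (np.int64(192), np.int64(212), np.int64(227), np.int64(230), 45, np.float64(201.82222222222222), np.float64(228.06666666666666))
((194.02871704101562, 228.31558227539062), (3.168750762939453, 36.21429443359375), 84.80557250976562)
[array([0.4572, 0.2989]), array([0.4648, 0.1838]), array([0.4547, 0.183 ]), array([0.4471, 0.298 ])]
[[ 0.5731  0.3292  0.018 ]
 [ 0.5929 -0.0107  0.018 ]
 [ 0.4227 -0.0201  0.018 ]
 [ 0.4023  0.3206  0.018 ]] [0.4978 0.1548 0.018 ]
yaw 0.05908057448359437
panel (np.int64(332), np.int64(382), np.int64(191), np.int64(242), 2143, np.float64(357.1563229118059), np.float64(216.17825478301447)) [ 0.4906 -0.2985  0.01  ]
clear end (array([0.5268, 0.3016, 0.1051]), [0.0004978640852952438, 0.0004978640852953621])
notch shoulder (array([0.5346, 0.1952, 0.1049]), [0.002331664772596292, 0.002331664772596383])
```

```bash
python3 - <<'E'
from h import *
print([a for a in dir(arm) if a[0]!='_'],[a for a in dir(monitor) if a[0]!='_'],[a for a in dir(job) if a[0]!='_'])
s=monitor.state();r=R.from_quat(s['orientation']);print(r.as_matrix().round(3))
print('tool-frame shift to above cap',r.inv().apply(np.array([.543,.043,.215])-s['tcp_pos']),'yaw-target .065')
E
```

```text
['IKError', 'tcp_to_grasp'] ['state'] ['hand_in']
[[ 0.936  0.353 -0.   ]
 [ 0.353 -0.936  0.002]
 [ 0.    -0.002 -1.   ]]
tool-frame shift to above cap [ 0.52317122 -0.47294328  0.01623289] yaw-target .065
```

```bash
cat >> h.py <<'E'
def plan(p,Rt,n,clo):
    """rows from the present pose to p,Rt in n rows"""
    s=monitor.state();r0=R.from_quat(s['orientation']);p0=s['tcp_pos'];rv=(r0.inv()*Rt).as_rotvec()
    print('dist',np.linalg.norm(p-p0),'turn deg',np.degrees(np.linalg.norm(rv)))
    step=R.from_rotvec(rv/n);r=r0;out=[]
    for i in range(n):
        out.append([float(round(x,4)) for x in list(r.inv().apply((p-p0)/n)/.2)+list(rv/n/2/np.pi)]+[clo]);r=r*step
    for i in range(0,n,5): print(out[i:i+5])
def down(yaw): # tool y along (cos yaw, sin yaw), z down
    y=np.array([np.cos(yaw),np.sin(yaw),0]);z=np.array([0,0,-1.]);return R.from_matrix(np.c_[np.cross(y,z),y,z])
E
python3 - <<'E'
from h import *
plan(np.array([.543,.043,.215]),down(.065),15,1)
E
```

```text
dist 0.7054409837948076 turn deg 73.05119818600126
[[0.1744, -0.1576, 0.0054, -0.0, -0.0, -0.0135, 1], [0.1871, -0.1423, 0.0054, -0.0, -0.0, -0.0135, 1], [0.1985, -0.1259, 0.0054, -0.0, -0.0, -0.0135, 1], [0.2085, -0.1086, 0.0053, -0.0, -0.0, -0.0135, 1], [0.217, -0.0905, 0.0053, -0.0, -0.0, -0.0135, 1]]
[[0.2239, -0.0717, 0.0053, -0.0, -0.0, -0.0135, 1], [0.2292, -0.0525, 0.0052, -0.0, -0.0, -0.0135, 1], [0.2328, -0.0328, 0.0052, -0.0, -0.0, -0.0135, 1], [0.2347, -0.0129, 0.0052, -0.0, -0.0, -0.0135, 1], [0.235, 0.007, 0.0052, -0.0, -0.0, -0.0135, 1]]
[[0.2335, 0.027, 0.0052, -0.0, -0.0, -0.0135, 1], [0.2304, 0.0467, 0.0051, -0.0, -0.0, -0.0135, 1], [0.2256, 0.0661, 0.0051, -0.0, -0.0, -0.0135, 1], [0.2192, 0.085, 0.0051, -0.0, -0.0, -0.0135, 1], [0.2112, 0.1033, 0.0051, -0.0, -0.0, -0.0135, 1]]
```

>>> apply_moves(
  rows=[
    [0.174,-0.158,0.005,0,0,-0.0135,1],
    [0.187,-0.142,0.005,0,0,-0.0135,1],
    [0.199,-0.126,0.005,0,0,-0.0135,1],
    [0.209,-0.109,0.005,0,0,-0.0135,1],
    [0.217,-0.09,0.005,0,0,-0.0135,1],
  ],
  grip_force=40,
)

```text
time_s: 0.72
tcp_pos: [0.3286, -0.374, 0.2258]
orientation: [0.923, 0.384, 0.0, -0.0]
force: [1.1, -1.0, 0.8]
finger_gap: 0.0002
gripper_force: 0.0
```

>>> apply_moves(
  rows=[
    [0.224,-0.072,0.005,0,0,-0.0135,1],
    [0.229,-0.053,0.005,0,0,-0.0135,1],
    [0.233,-0.033,0.005,0,0,-0.0135,1],
    [0.235,-0.013,0.005,0,0,-0.0135,1],
    [0.235,0.007,0.005,0,0,-0.0135,1],
  ],
)

```text
time_s: 1.35
tcp_pos: [0.4362, -0.1649, 0.221]
orientation: [0.822, 0.569, -0.0, -0.0]
force: [0.3, 0.1, 0.7]
finger_gap: 0.0003
gripper_force: 0.0
```

>>> apply_moves(
  rows=[
    [0.234,0.027,0.005,0,0,-0.0135,1],
    [0.23,0.047,0.005,0,0,-0.0135,1],
    [0.226,0.066,0.005,0,0,-0.0135,1],
    [0.219,0.085,0.005,0,0,-0.0135,1],
    [0.211,0.103,0.005,0,0,-0.0135,1],
  ],
)

```text
time_s: 1.98
tcp_pos: [0.5441, 0.0439, 0.2159]
orientation: [0.684, 0.73, -0.0, -0.0]
force: [0.5, -1.0, 1.0]
finger_gap: -0.0001
gripper_force: 0.0
```

>>> apply_moves(
  rows=[
    [0,0,0,0,0,0,1],
    [0,0,0,0,0,0,1],
  ],
)

```text
time_s: 2.22
tcp_pos: [0.5434, 0.0422, 0.2157]
orientation: [0.685, 0.729, -0.001, -0.0]
force: [-0.4, -0.4, -0.1]
finger_gap: -0.0001
gripper_force: 0.0
```

```bash
python3 - <<'E'
from h import *
plan(np.array([.543,.043,.180]),down(.065),2,1)
print(monitor.state())
t=cam('top');s=cam('side')
a=cv2.resize(t['image'][170:255,160:285],None,fx=4,fy=4);b=cv2.resize(s['image'][150:255,200:325],None,fx=4,fy=4)
b=b[:420];im=np.zeros((440+340-340,1000,3),np.uint8);a=cv2.resize(a,(400,272));b=cv2.resize(b,(400,336))
im=np.zeros((336,800,3),np.uint8);im[:272,:400]=a;im[:,400:]=b;save(im,'cap1')
E
```

```text
dist 0.035716063656089286 turn deg 0.16548925551144364
[[0.002, -0.0006, 0.0893, -0.0001, 0.0, -0.0002, 1], [0.002, -0.0007, 0.0893, -0.0001, 0.0, -0.0002, 1]]
{'time_s': 2.225, 'q': array([-6.68303851e-02,  4.22566400e-02,  1.75249056e+00, -5.00986694e-04,
        1.34819311e+00, -1.29211945e-01]), 'joint_velocities': array([-0.0232386 , -0.01357034,  0.00912822, -0.00143546, -0.00134974,
       -0.00066092]), 'joint_efforts': array([ 8.50247964e-01, -4.02605689e+01, -3.86867452e+01,  7.99165922e-02,
       -2.20515108e-02, -5.46108331e-04]), 'tcp_pos': array([0.54335726, 0.0422454 , 0.2157063 ]), 'orientation': array([ 6.84670612e-01,  7.28852275e-01, -6.16356825e-04, -3.65816300e-04]), 'force': array([-0.36377735, -0.38744461, -0.10095797]), 'moment': array([-0.00676391, -0.00101629, -0.02654331]), 'gripper_force': 0.0, 'finger_gap': -0.00010465627070200104}
```

View pics/cap1.png

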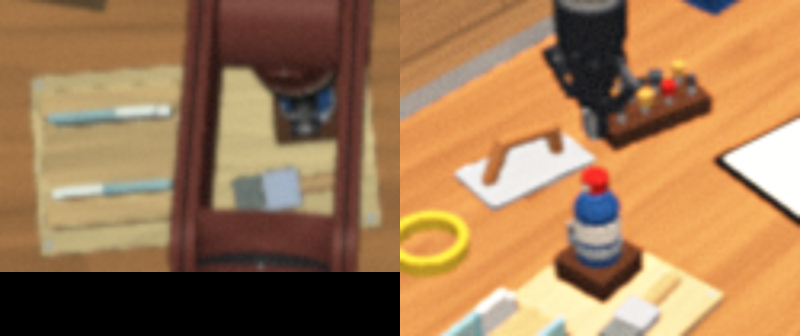

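The closed fingertips are right above the cap. In the side view the tip is at crop (593,135), with the cap below it at (595,178). Next I'll press in steps and watch the force.

>>> apply_moves(
  rows=[
    [0.002,0,0.1,0,0,0,1],
    [0.002,0,0.1,0,0,0,1],
    [0,0,0.03,0,0,0,1],
    [0,0,0,0,0,0,1],
  ],
)

```text
time_s: 2.82
tcp_pos: [0.5436, 0.0425, 0.1703]
orientation: [0.685, 0.728, -0.0, -0.0]
force: [0.8, 0.2, 0.8]
finger_gap: 0.0001
gripper_force: 0.0
```

>>> apply_moves(
  rows=[
    [0,0,0.015,0,0,0,1],
    [0,0,0.015,0,0,0,1],
    [0,0,0,0,0,0,1],
  ],
)

```text
time_s: 3.2
tcp_pos: [0.5446, 0.043, 0.1652]
orientation: [0.685, 0.729, 0.0, 0.001]
force: [-0.2, -1.2, 4.9]
finger_gap: -0.0005
gripper_force: 2.1
```

>>> apply_moves(
  rows=[
    [0,0,0.01,0,0,0,1],
    [0,0,0,0,0,0,1],
    [0,0,0,0,0,0,1],
  ],
)

```text
time_s: 3.58
tcp_pos: [0.5446, 0.043, 0.1633]
orientation: [0.685, 0.729, 0.0, 0.001]
force: [-0.1, -1.8, 5.9]
finger_gap: 0.0005
gripper_force: 2.9
```

>>> apply_moves(
  rows=[
    [0,0,0.01,0,0,0,1],
    [0,0,0.005,0,0,0,1],
    [0,0,0,0,0,0,1],
  ],
)

```text
time_s: 3.95
tcp_pos: [0.5446, 0.0429, 0.161]
orientation: [0.685, 0.729, 0.0, 0.001]
force: [-2.9, -0.7, 10.4]
finger_gap: -0.0004
gripper_force: 5.2
```

>>> apply_moves(
  rows=[
    [0,0,0.006,0,0,0,1],
    [0,0,0,0,0,0,1],
    [0,0,0,0,0,0,1],
  ],
)

```text
time_s: 4.32
tcp_pos: [0.5447, 0.0429, 0.1609]
orientation: [0.685, 0.729, 0.001, 0.001]
force: [-5.6, -2.7, 16.4]
finger_gap: 0.0001
gripper_force: 8.4
```

The cap bottomed out: 16 N at z = 0.161, where the spring alone gives 8 N. I'll release it and rise.

>>> apply_moves(
  rows=[
    [0,0,-0.05,0,0,0,1],
    [0,0,-0.15,0,0,0,1],
    [0,0,-0.2,0,0,0,1],
    [0,0,0,0,0,0,0.4],
  ],
)

```text
time_s: 4.82
tcp_pos: [0.5457, 0.0433, 0.2416]
orientation: [0.685, 0.729, 0.002, 0.002]
force: [0.2, 0.4, -0.6]
finger_gap: 0.0168
gripper_force: 0.0
```

```bash
python3 - <<'E'
from h import *
plan(np.array([.532,.2145,.180]),down(.065),5,.35)
print(monitor.state()['finger_gap'])
s=cam('side');save(cv2.resize(s['image'][150:300,190:340],None,fx=4,fy=4),'s2')
E
```

```text
dist 0.18245429599817245 turn deg 0.37178106986296533
[[0.1718, -0.0033, 0.0615, 0.0002, 0.0, -0.0001, 0.35], [0.1717, -0.0032, 0.0615, 0.0002, 0.0, -0.0001, 0.35], [0.1717, -0.003, 0.0615, 0.0002, 0.0, -0.0001, 0.35], [0.1717, -0.0029, 0.0615, 0.0002, 0.0, -0.0001, 0.35], [0.1717, -0.0027, 0.0616, 0.0002, 0.0, -0.0001, 0.35]]
0.0167693640685975
```

>>> apply_moves(
  rows=[
    [0.172,-0.003,0.04,0,0,0,0.3],
    [0.172,-0.003,0.06,0,0,0,0.3],
    [0.172,-0.003,0.07,0,0,0,0.3],
    [0.172,-0.003,0.07,0,0,0,0.3],
    [0.172,-0.003,0.07,0,0,0,0.3],
  ],
)

```text
time_s: 5.5
tcp_pos: [0.5286, 0.2155, 0.1735]
orientation: [0.685, 0.729, -0.001, -0.001]
force: [0.6, 0.2, -0.0]
finger_gap: 0.0602
gripper_force: 0.0
```

>>> apply_moves(
  rows=[
    [0,0,0.15,0,0,0,0.3],
    [0,0,0,0,0,0,0.3],
  ],
)

```text
time_s: 5.75
tcp_pos: [0.5266, 0.2143, 0.1416]
orientation: [0.684, 0.729, -0.004, -0.002]
force: [0.6, 0.1, -0.2]
finger_gap: 0.0599
gripper_force: 0.0
```

```bash
python3 - <<'E'
from h import *
plan(np.array([.532,.2145,.080]),down(.065),2,.3)
print(monitor.state()['finger_gap'],monitor.state()['tcp_pos'])
s=cam('side');t=cam('top')
b=cv2.resize(s['image'][190:290,190:290],(560,560),interpolation=cv2.INTER_CUBIC);a=cv2.resize(t['image'][180:255,160:220],(240,300),interpolation=cv2.INTER_CUBIC)
im=np.zeros((560,800,3),np.uint8);im[:,:560]=b;im[:300,560:]=a;save(im,'pre')
E
```

```text
dist 0.06181556530530029 turn deg 0.5154282498396233
[[-0.0002, 0.0149, 0.1538, -0.0007, 0.0001, -0.0001, 0.3], [-0.0003, 0.0142, 0.1539, -0.0007, 0.0001, -0.0001, 0.3]]
0.05992692706901414 [0.52658764 0.21431982 0.1415779 ]
```

View pics/pre.png

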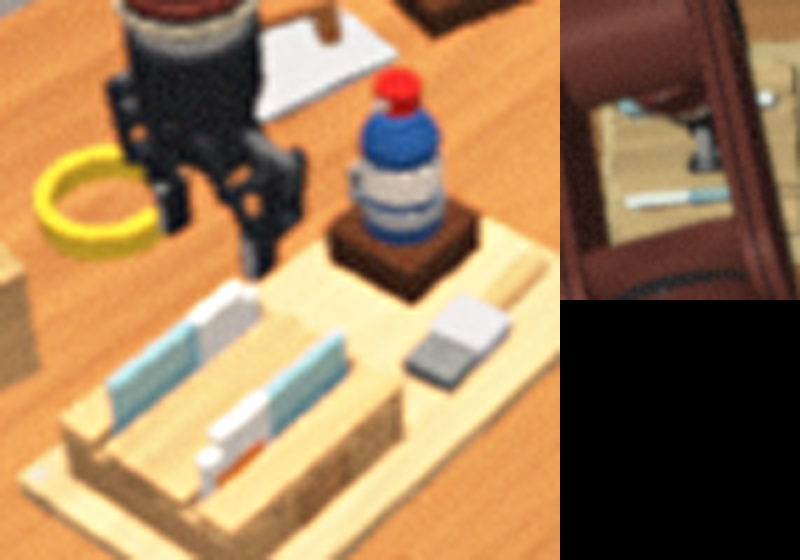

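In the side view the fingers straddle the frosted end, with their tips at crop (172,225) and (258,272) and the plate top at (225,290). The cap is back up at (397,90). Next I'll descend.

>>> apply_moves(
  rows=[
    [0,0.022,0,0,0,0,0.3],
    [0,0.005,0.1,0,0,0,0.3],
    [0,0,0.1,0,0,0,0.3],
    [0,0,0.1,0,0,0,0.3],
    [0,0,0,0,0,0,0.3],
  ],
)

```text
time_s: 6.48
tcp_pos: [0.5332, 0.2144, 0.0829]
orientation: [0.685, 0.729, -0.002, -0.002]
force: [-0.1, -0.2, 0.7]
finger_gap: 0.0595
gripper_force: 0.0
```

```bash
python3 - <<'E'
from h import *
plan(np.array([.532,.2145,.081]),down(.065),1,.3)
print(monitor.state()['finger_gap'],monitor.state()['tcp_pos'],monitor.state()['force'])
E
```

```text
dist 0.0022290775053697386 turn deg 0.36393600434877854
[[0.0011, -0.0059, 0.0094, -0.0009, 0.0002, -0.0004, 0.3]]
0.05947732217110128 [0.53321005 0.21435327 0.08286629] [-0.08162606 -0.24399222  0.67392344]
```

>>> apply_moves(
  rows=[
    [0,-0.006,0.009,0,0,0,0.6],
    [0,0,0,0,0,0,0.8],
    [0,0,0,0,0,0,1],
    [0,0,0,0,0,0,1],
    [0,0,0,0,0,0,1],
  ],
  grip_force=45,
)

```text
time_s: 7.1
tcp_pos: [0.5347, 0.215, 0.085]
orientation: [0.685, 0.729, 0.0, 0.0]
force: [-0.9, 0.7, 4.5]
finger_gap: 0.0073
gripper_force: 47.6
```

>>> apply_moves(
  rows=[
    [0,0,-0.03,0,0,0,1],
    [0,0,-0.1,0,0,0,1],
    [0,0,-0.2,0,0,0,1],
    [0,0,-0.2,0,0,0,1],
    [0,0,-0.2,0,0,0,1],
  ],
)

```text
time_s: 7.72
tcp_pos: [0.5344, 0.2149, 0.2331]
orientation: [0.685, 0.729, 0.001, 0.0]
force: [0.1, -0.4, -0.5]
finger_gap: 0.0066
gripper_force: 46.9
```

```bash
python3 - <<'E'
from h import *
print(monitor.state())
s=cam('side')
save(cv2.resize(s['image'][130:290,180:330],(750,600)[::1],interpolation=cv2.INTER_CUBIC),'lift')
E
```

```text
{'time_s': 7.725, 'q': array([ 2.45500550e-01,  1.01759883e-01,  1.65657456e+00, -2.69936084e-05,
        1.38182021e+00,  1.83127141e-01]), 'joint_velocities': array([-1.52853828e-04, -2.51845260e-01, -3.40411506e-01,  4.81116579e-04,
        5.88053735e-01,  2.25375178e-04]), 'joint_efforts': array([ 1.44684445e-01, -4.32168210e+01, -3.76485050e+01,  1.87717332e-02,
       -6.51304554e-01, -5.40462552e-04]), 'tcp_pos': array([0.534409  , 0.2149191 , 0.23307629]), 'orientation': array([6.84712166e-01, 7.28813236e-01, 5.97740761e-04, 3.99807153e-04]), 'force': array([ 0.05958057, -0.3753349 , -0.52821727]), 'moment': array([-0.01506626, -0.04348986, -0.06085996]), 'gripper_force': 46.885203793644905, 'finger_gap': 0.006637952460866408}
```

View pics/lift.png

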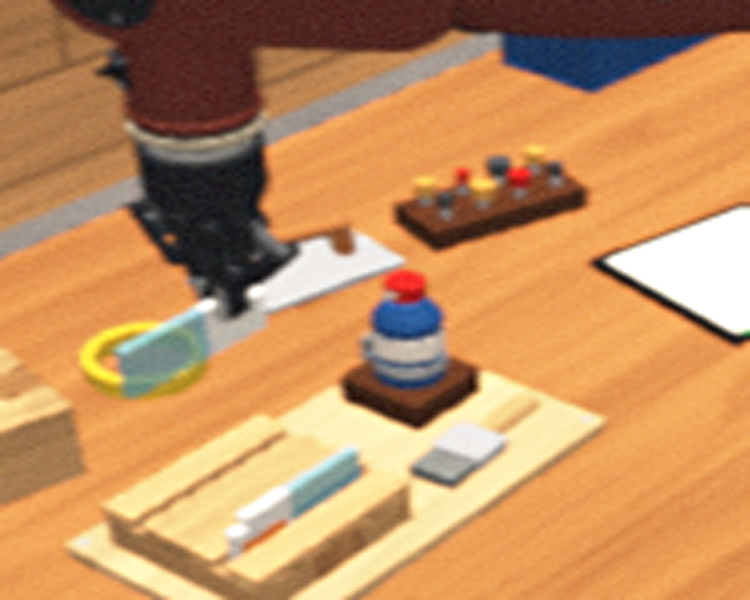

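The sample is lifted level and held on its frosted end at crop (235,295). The store sample is still in its slot at (290,500), and the cap is up. Next I'll go to the panel.

```bash
python3 - <<'E'
from h import *
plan(np.array([.48,-.31,.30]),down(.065),10,1)
E
```

```text
dist 0.532200685552974 turn deg 0.6309963920182622
[[-0.2605, -0.0447, -0.031, 0.0002, -0.0, -0.0, 1], [-0.2605, -0.0448, -0.0309, 0.0002, -0.0, -0.0, 1], [-0.2605, -0.0449, -0.0308, 0.0002, -0.0, -0.0, 1], [-0.2605, -0.045, -0.0307, 0.0002, -0.0, -0.0, 1], [-0.2605, -0.0451, -0.0307, 0.0002, -0.0, -0.0, 1]]
[[-0.2605, -0.0452, -0.0306, 0.0002, -0.0, -0.0, 1], [-0.2604, -0.0453, -0.0305, 0.0002, -0.0, -0.0, 1], [-0.2604, -0.0454, -0.0304, 0.0002, -0.0, -0.0, 1], [-0.2604, -0.0454, -0.0303, 0.0002, -0.0, -0.0, 1], [-0.2604, -0.0455, -0.0302, 0.0002, -0.0, -0.0, 1]]
```

>>> apply_moves(
  rows=[
    [-0.2,-0.04,-0.05,0,0,0,1],
    [-0.26,-0.045,-0.05,0,0,0,1],
    [-0.26,-0.045,-0.03,0,0,0,1],
    [-0.26,-0.045,-0.03,0,0,0,1],
    [-0.26,-0.045,-0.03,0,0,0,1],
  ],
)

```text
time_s: 8.4
tcp_pos: [0.5056, -0.037, 0.2699]
orientation: [0.685, 0.729, 0.0, 0.001]
force: [0.7, -0.1, -0.1]
finger_gap: 0.0071
gripper_force: 46.9
```

>>> apply_moves(
  rows=[
    [-0.26,-0.045,-0.03,0,0,0,1],
    [-0.26,-0.045,-0.03,0,0,0,1],
    [-0.26,-0.045,-0.03,0,0,0,1],
    [-0.26,-0.045,0,0,0,0,1],
    [-0.26,-0.045,0,0,0,0,1],
  ],
)

```text
time_s: 9.02
tcp_pos: [0.4768, -0.2995, 0.2878]
orientation: [0.685, 0.729, 0.0, 0.001]
force: [0.4, 0.1, 0.1]
finger_gap: 0.0068
gripper_force: 46.9
```

>>> apply_moves(
  rows=[
    [-0.05,0,0,-0.02,0,0,1],
    [0,0,0,-0.02,0,0,1],
    [0,0,0,-0.02,0,0,1],
    [0,0,0,0,0,0,1],
  ],
)

```text
time_s: 9.52
tcp_pos: [0.4761, -0.3078, 0.2865]
orientation: [0.674, 0.715, 0.136, 0.128]
force: [1.0, -0.7, -0.1]
finger_gap: 0.007
gripper_force: 46.9
```

```bash
cat > k.py <<'E'
from h import *
from scipy.optimize import least_squares
def fk(q,L1,L2,h,d):
    Rz=lambda a:R.from_rotvec([0,0,a]);Ry=lambda a:R.from_rotvec([0,a,0])
    a=Rz(q[0])*Ry(q[1]);p=np.array([0,0,h])+a.apply([0,0,L1]);a=a*Ry(q[2]);p=p+a.apply([0,0,L2])
    a=a*Rz(q[3])*Ry(q[4]);p=p+a.apply([0,0,d]);return p,a*Rz(q[5])
E
python3 - <<'E'
from k import *
np.set_printoptions(precision=3,suppress=True)
s=monitor.state();print(s['q'],s['tcp_pos'],s['finger_gap'],s['gripper_force'])
o=least_squares(lambda x:fk(s['q'],.42,.541,x[0]-.084,x[0])[0]-s['tcp_pos'],[.3]);d=o.x[0];print('d',d,o.fun)
p,r=fk(s['q'],.42,.541,d-.084,d);A=R.from_quat(s['orientation']);print((r.inv()*A).as_matrix())
W=(r.inv()*A)
# candidate final poses
lo=[-2.98,-.91,.09,-1.24,.2,-2.68];hi=[2.98,2.08,2.57,4.39,2.65,2.68]
for yaw in(.065,.3,.6):
  for al in(55,65,75):
    Rt=down(yaw)*R.from_rotvec([-np.radians(al),0,0]);mid=np.array([.491,-.2985,.19]);pt=mid-Rt.apply([.027,0,.003])
    o=least_squares(lambda q:np.r_[(fk(q,.42,.541,d-.084,d)[0]-pt)*5,(Rt.inv()*fk(q,.42,.541,d-.084,d)[1]*W).as_rotvec()],np.clip(s['q'],np.array(lo)+.01,np.array(hi)-.01),bounds=(lo,hi))
    print(yaw,al,o.cost,o.x)
E
```

```text
[-0.895 -0.171  1.865  0.323  1.239 -1.029] [ 0.476 -0.308  0.286] 0.007003125446592504 46.889405474066734
d 0.5048109779999629 [ 0.    -0.044  0.012]
[[ 0. -1. -0.]
 [ 1.  0.  0.]
 [-0. -0.  1.]]
0.065 55 7.089690438045164e-19 [-1.354 -0.109  2.4    1.164  1.08  -2.14 ]
0.065 65 1.2129348509665933e-24 [-1.477  0.083  2.421  1.322  1.208 -2.452]
0.065 75 0.00020203504768489768 [-1.555  0.319  2.385  1.401  1.345 -2.68 ]
0.3 55 3.094750085730329e-20 [-1.347  0.123  2.167  1.046  1.234 -2.223]
0.3 65 7.612979343035546e-18 [-1.443  0.292  2.162  1.161  1.34  -2.445]
0.3 75 3.761458582491239e-23 [-1.506  0.496  2.122  1.238  1.459 -2.631]
0.6 55 1.9710345289657423e-25 [-1.286  0.369  1.861  0.907  1.419 -2.278]
0.6 65 1.474841538799509e-19 [-1.356  0.522  1.828  0.999  1.516 -2.421]
0.6 75 2.680881542745218e-28 [-1.403  0.693  1.774  1.072  1.621 -2.538]
```

```bash
cat > k.py <<'E'
from h import *
from scipy.optimize import least_squares
def fk(q,k):
    L1,L2,h,d,a0,a2,e=k
    Rz=lambda a:R.from_rotvec([0,0,a]);Ry=lambda a:R.from_rotvec([0,a,0])
    a=Rz(q[0]);p=np.array([0,0,h])+a.apply([a0,0,0]);a=a*Ry(q[1]);p=p+a.apply([0,0,L1]);a=a*Ry(q[2]);p=p+a.apply([a2,0,L2])
    a=a*Rz(q[3])*Ry(q[4]);p=p+a.apply([e,0,d]);return p,a*Rz(q[5])
s=monitor.state()
D=[([-1.3361,.2212,1.5275,-.0001,1.3947,-.1261],[.2205,-.5842,.2303]),([-.06683,.04226,1.75249,-.0005,1.34819,-.1292],[.54336,.04225,.21571]),([.2455,.10176,1.656575,0,1.38182,.18313],[.53441,.21492,.23308]),([-.895,-.171,1.865,.323,1.239,-1.029],[.4761,-.3078,.2865])]
o=least_squares(lambda k:np.r_[np.concatenate([(fk(q,k)[0]-p)*100 for q,p in D]),.02*(k-[.42,.45,.3,.3,0,0,0])],[.42,.541,.3,.3,0,0,0]);K=o.x
W=R.from_matrix([[0,-1,0],[1,0,0],[0,0,1]])
lo=np.array([-2.98,-.91,.09,-1.24,.2,-2.68]);hi=np.array([2.98,2.08,2.57,4.39,2.65,2.68])
def ik(pt,Rt,q0):
    return least_squares(lambda q:np.r_[(fk(q,K)[0]-pt)*5,(Rt.inv()*fk(q,K)[1]*W).as_rotvec()],np.clip(q0,lo+.01,hi-.01),bounds=(lo,hi))
E
python3 - <<'E'
from k import *
np.set_printoptions(precision=3,suppress=True)
print(K,np.abs(o.fun[:12]).max()/100)
for yaw in(.065,.3,.6,.8):
  for al in(55,65,75):
    Rt=down(yaw)*R.from_rotvec([-np.radians(al),0,0]);mid=np.array([.491,-.2985,.20]);pt=mid-Rt.apply([.027,0,.003])
    x=ik(pt,Rt,s['q']);print(yaw,al,x.cost.round(6),x.x)
E
```

```text
[ 0.501  0.53   0.12   0.561  0.04  -0.28   0.099] 0.07865898623698306
0.065 55 0.000846 [-1.527 -0.359  2.57   1.009  1.241 -2.114]
0.065 65 0.013311 [-1.575 -0.228  2.57   1.048  1.329 -2.272]
0.065 75 0.036286 [-1.607 -0.057  2.57   1.081  1.424 -2.47 ]
0.3 55 0.0 [-1.49  -0.156  2.457  0.972  1.318 -2.292]
0.3 65 2.9e-05 [-1.575 -0.081  2.57   1.064  1.399 -2.512]
0.3 75 0.003872 [-1.589  0.083  2.57   1.088  1.485 -2.67 ]
0.6 55 0.0 [-1.378  0.106  2.21   0.865  1.419 -2.39 ]
0.6 65 0.0 [-1.443  0.187  2.298  0.944  1.488 -2.565]
0.6 75 0.000553 [-1.474  0.283  2.353  0.993  1.554 -2.68 ]
0.8 55 0.0 [-1.295  0.262  2.034  0.791  1.497 -2.435]
0.8 65 0.0 [-1.349  0.346  2.102  0.861  1.563 -2.577]
0.8 75 0.00024 [-1.376  0.442  2.149  0.91   1.629 -2.68 ]
```

```bash
sed -i 's/L1,L2,h,d,a0,a2,e=k/L1,L2,h,d,b,bw=k/; s/\[a0,0,0\]/[0,b,0]/; s/\[a2,0,L2\]/[0,0,L2]/; s/\[e,0,d\]/[0,bw,d]/; s/.02\*(k-\[.*\])\]/.02*(k-[.42,.54,.2,.3,.079,0])]/; s/,\[.42,.541,.3,.3,0,0,0\])/,[.42,.54,.2,.3,.079,0])/' k.py
python3 - <<'E'
from k import *
np.set_printoptions(precision=3,suppress=True)
print(K,np.abs(o.fun[:12]).max()/100)
for yaw in(-.2,.065,.3,.6):
  for al in(55,65,75):
    Rt=down(yaw)*R.from_rotvec([-np.radians(al),0,0]);mid=np.array([.491,-.2985,.20]);pt=mid-Rt.apply([.027,0,.003])
    x=ik(pt,Rt,s['q']);print(yaw,al,x.cost.round(6),x.x)
E
```

```text
[ 0.406  0.538  0.267  0.337  0.079 -0.001] 0.002220622315403653
-0.2 55 0.0 [-1.135 -0.356  2.412  1.169  0.798 -1.684]
-0.2 65 0.0 [-1.212 -0.328  2.504  1.475  0.882 -2.015]
-0.2 75 0.0 [-1.27  -0.224  2.562  1.729  1.032 -2.314]
0.065 55 0.0 [-1.208 -0.166  2.265  1.125  1.051 -1.884]
0.065 65 0.0 [-1.282 -0.109  2.329  1.332  1.142 -2.118]
0.065 75 0.0 [-1.335 -0.002  2.367  1.503  1.266 -2.332]
0.3 55 0.0 [-1.22   0.001  2.109  1.049  1.234 -2.004]
0.3 65 0.0 [-1.285  0.072  2.152  1.209  1.322 -2.181]
0.3 75 0.0 [-1.33   0.174  2.174  1.342  1.429 -2.34 ]
0.6 55 0.0 [-1.19   0.2    1.894  0.938  1.438 -2.119]
0.6 65 0.0 [-1.243  0.279  1.911  1.063  1.524 -2.238]
0.6 75 0.0 [-1.278  0.376  1.916  1.173  1.619 -2.343]
```

```bash
python3 - <<'E'
from h import *
Rt=down(.25)*R.from_rotvec([-np.radians(66),0,0]);mid=np.array([.491,-.2985,.19]);pt=mid-Rt.apply([.027,0,.003]);print(pt)
plan(pt,Rt,8,1)
E
```

```text
[ 0.49502447 -0.32533868  0.19122021]
dist 0.09867133625682858 turn deg 45.684528700360936
[[-0.0116, -0.0115, 0.0595, -0.0154, 0.0027, -0.0028, 1], [-0.0124, -0.0174, 0.0579, -0.0154, 0.0027, -0.0028, 1], [-0.013, -0.0231, 0.0557, -0.0154, 0.0027, -0.0028, 1], [-0.0134, -0.0286, 0.053, -0.0154, 0.0027, -0.0028, 1], [-0.0137, -0.0338, 0.0497, -0.0154, 0.0027, -0.0028, 1]]
[[-0.0139, -0.0387, 0.046, -0.0154, 0.0027, -0.0028, 1], [-0.0139, -0.0431, 0.0418, -0.0154, 0.0027, -0.0028, 1], [-0.0138, -0.0472, 0.0372, -0.0154, 0.0027, -0.0028, 1]]
```

>>> apply_moves(
  rows=[
    [-0.012,-0.012,0.06,-0.0154,0.0027,-0.0028,1],
    [-0.012,-0.017,0.058,-0.0154,0.0027,-0.0028,1],
    [-0.013,-0.023,0.056,-0.0154,0.0027,-0.0028,1],
    [-0.013,-0.029,0.053,-0.0154,0.0027,-0.0028,1],
    [-0.014,-0.034,0.05,-0.0154,0.0027,-0.0028,1],
  ],
)

```text
time_s: 10.15
tcp_pos: [0.4904, -0.3187, 0.2275]
orientation: [0.583, 0.697, 0.327, 0.262]
force: [-0.6, -0.2, -1.2]
finger_gap: 0.007
gripper_force: 46.9
```

>>> apply_moves(
  rows=[
    [-0.014,-0.039,0.046,-0.0154,0.0027,-0.0028,1],
    [-0.014,-0.043,0.042,-0.0154,0.0027,-0.0028,1],
    [-0.014,-0.047,0.037,-0.0154,0.0027,-0.0028,1],
    [0,0,0,0,0,0,1],
    [0,0,0,0,0,0,1],
  ],
)

```text
time_s: 10.78
tcp_pos: [0.4975, -0.3253, 0.1917]
orientation: [0.513, 0.664, 0.431, 0.333]
force: [0.1, 0.2, 0.8]
finger_gap: 0.0069
gripper_force: 46.9
```

```bash
python3 - <<'E'
from h import *
s=monitor.state();r=R.from_quat(s['orientation']);print(s['q'],s['tcp_pos'],s['joint_velocities'],'label normal',r.apply([0,1,0]),'mid',s['tcp_pos']+r.apply([.027,0,.003]))
a=cam('side')['image'][100:320,190:420];b=cam('top')['image'][160:280,160:400]
im=np.zeros((560,800,3),np.uint8);im[:,:560][:536]=cv2.resize(a,(560,536));save(im,'fin_s');save(cv2.resize(b,(800,400),interpolation=cv2.INTER_CUBIC),'fin_t')
E
```

```text
[-1.28022857  0.13742902  2.12902153  1.26196272  1.2807441  -2.21351202] [ 0.49747518 -0.32533211  0.19172703] [ 0.00292698 -0.03082342  0.00063568  0.01019631  0.00061148 -0.01563037] label normal [0.39371339 0.10263048 0.91348605] mid [ 0.49332631 -0.2985126   0.19050202]
```

View pics/fin_s.png

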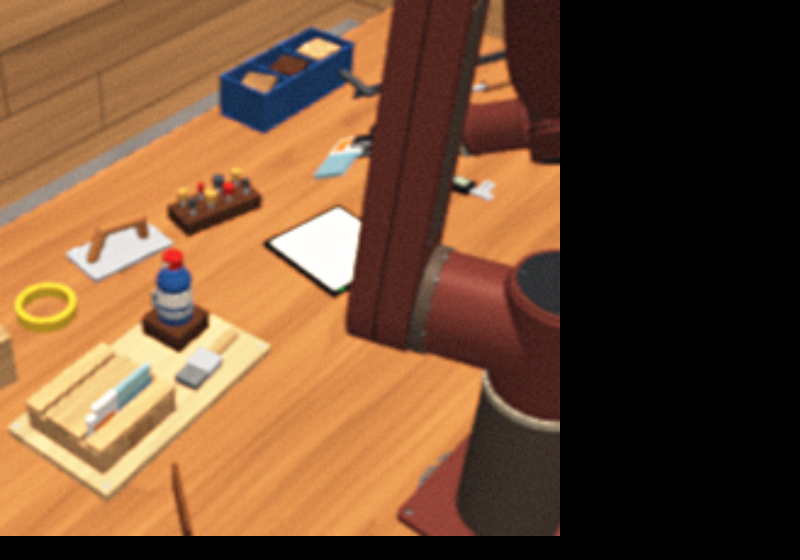

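View pics/fin_t.png

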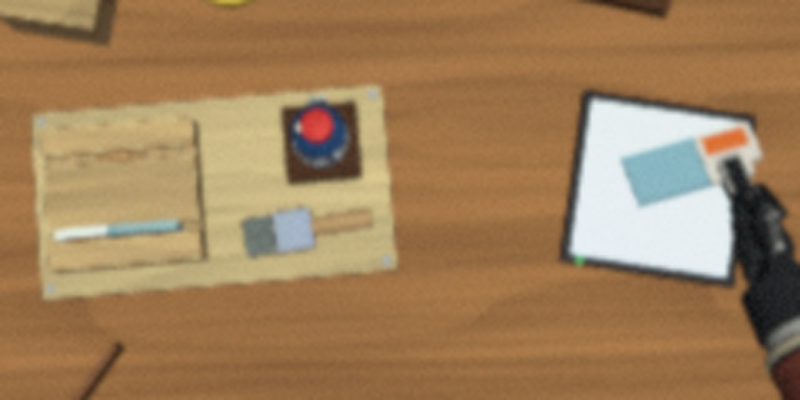

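The top view shows the orange label facing up at (725,140), with the fingers on the frosted end at (735,165). The store sample, brush and cap are in place. I'll settle, check the plate centre by ray, and hand in.

>>> apply_moves(
  rows=[
    [0,0,0,0,0,0,1],
    [0,0,0,0,0,0,1],
    [0,0,0,0,0,0,1],
  ],
)

```text
time_s: 11.25
tcp_pos: [0.4969, -0.3251, 0.1912]
orientation: [0.513, 0.663, 0.431, 0.334]
force: [-0.2, -0.5, -0.6]
finger_gap: 0.0068
gripper_force: 46.9
```

```bash
python3 - <<'E'
from h import *
t=cam('top');m=onz(t,160+690*.3,160+165*.3,.19);print('plate centre',m)
s=monitor.state();print(np.abs(s['joint_velocities']).max(),s['tcp_pos'],s['finger_gap'])
if np.hypot(m[0]-.4906,m[1]+.2985)<.025: print(job.hand_in())
E
```

```text
plate centre [ 0.49328313 -0.29529045  0.19      ]
0.006465751996802247 [ 0.49688854 -0.32505582  0.1910028 ] 0.006626973361379308
the job is handed in; nothing more can be done
None
```

I pressed the red cap fully down and it sprang back; sample_b, lifted by its frosted end, is held still about 18 cm above the middle of the light panel, label up (about 24° from flat), and the job is handed in at about 11 s.

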